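Lock the slip cartridge and set the dosing slide

ROBOT

A 6-joint arm with a two-finger parallel gripper is mounted at the origin on the work surface. World frame = base frame: x ahead of the robot, y to its left, z up, the work surface at z = 0. Lengths are in m, angles in rad, forces in N, time in s.
With the tool pointing down it reaches from about 0.275 to 0.75 m from the base axis. Payload 10.2 kg.
Tool frame: the origin (TCP) lies between the finger pads; the fingertips stand 11 mm ahead of it and the grasp point (between the pads) lies 8 mm behind it (finger_overhang is the distance from the TCP to the fingertips, in m); x points along the fingers, y is the direction in which the jaws open and shut, and the axes are right-handed (so a half turn about x gives the same grasp; the last joint's range is limited). The gripper opens to 88 mm and grips with 3 to 60 N. Pads are 18 mm wide; open, the fingers measure 123 mm over their backs; the gripper's body (75 mm by 187 mm) begins 45 mm behind the grasp point.
Start: joints at [-1.478, 0.313, 1.498, -0, 1.331, -0.223], TCP at [0.163, -0.499, 0.25] pointing down, gripper open.
Joint ranges: [-2.94, 2.94], [-0.97, 2.17], [0.19, 2.56], [-1.23, 4.37], [0.02, 3.11], [-2.88, 2.88]. Speed limits (rad/s): [2.39, 2.39, 3.01, 3.14, 3.14, 3.14].

INTERFACE

Orientations are given as a 3x3 rotation matrix whose columns are the frame's x, y, z axes.
In Python, from bench import * gives the robot as it stands.
- The arm moves only by the tool apply_moves, never from a script. Its argument "motion" is a list of rows, each a list of 7 numbers: the turn, a rotation vector about the world's x, y, z in rad, then the shift along the world's x, y, z in mm, then the opening, from 0 (shut) to 1 (fully open). A call has exactly 5 rows; each row is the pose to reach, as a shift and turn from the pose commanded when the call began; what a row does not reach only later rows make up. A row lasts 1/8 s, in which the tool goes at most 62.5 mm and 10.7 degrees, less where a joint would pass 70% of its speed; a pose out of reach is approached as far as the arm can. A call with a gripper value outside its range is refused whole. The fingers move at their own pace and stop on an object; the grip force is fixed at half the most. Time passes only in rows, so rows that repeat a pose let the fingers close, or fill a call up. It gives the time, the measured TCP pose, the force and the opening at its end, in the units of the state.
- get_state(): the state, without advancing time (a new reading comes with each control period).
- get_image(name): name is "scene" or "side" or "wrist"; returns a dict with "frame" (384x512x3 uint8, red, green, blue), "intrinsics" (3x3 intrinsics, pixels), "R" (3x3) and "t" (3): a world point X has camera coordinates R X + t. Camera axes: x right, y down, z forward; pixel columns grow to the right and rows downward; lengths in m; the calibration is good to about 2 mm. A picture is of the moment at which its call begins. There is no depth.
- job_done(): hands the job in, once; it reports no verdict.
Trained networks look in the newest picture that a camera, given by its name, has taken for a name from the list of things; names that differ only in an ending like _2 or _b are one class to them, and where a whole thing is asked for, a point or a joint stands for the part that bears it (a point fixed in the world has none). Each returns a list of dicts, best first, with "p" (0 to 1); they miss things now and then, are a little off and sometimes report something else, mostly with a low value. They report only what shows in the picture. A call takes as long as a camera call.
- boxes_of(thing, camera): "centre" ([x, y, z] in m, in world coordinates, good to about 4 mm: the middle of the surface that is visible of it).
- outline_of(thing, camera): "mask" (384x512 bool, what is visible of it).
The state is a dict: "t": time; "joints": joint angles; "joint_vel": joint speeds; "effort": joint torques, N m; "eef_pos": TCP position; "tool_rot": TCP orientation; "wrist_force": force on the tool from outside, world axes, zero at the start; "wrist_torque": the same for the moment, N m; "gripper_width": opening from 0.0 (shut) to 1.0 (fully open).
Only numpy, scipy, OpenCV 4.12 (cv2) and the standard library are available. Lean on these libraries where they do the work, as an engineer would, in place of code of your own. Each camera call takes 0.05 s, during which the arm holds its last target. There are 200 camera calls.

TASK

Get the casting-slip station ready to fill the plaster mould: swing both cam arms of the coupler fully down to lock the cartridge on, and only then push the black slide grip past its stiff spot all the way along its track and press it firmly home against the steel stop clamp. The clamp is only held by friction, so do not shove it along, and leave the mould, the jar, the clay board and the banding wheel where they are.

Things in the scene. Friction and masses are not known exactly. Their poses are not given: they have to be found in the camera images.
- station: Bench slip-filling station fixed to the table: grey base plate 14 mm thick, x -115..85, y -150..150 mm. Origin on the table; at yaw 0 its x points away from the robot, y left, z up. An aluminium track 50 mm wide runs along y at x = -85 mm from y = -135 to 135 mm, its top 40 mm high. A steel spout (radius 9 mm, up to z 130 mm) leaves at the back, x 50..175 mm, over the mould.
- cam_left (a joint): Angle (rad) of the left brass cam arm (station +y side): 0 = points outward and 45 degrees up; grows as it swings down; elevation = 45 degrees minus the value. It meets its firm stop, locked, at 1.833 (60 degrees below level). Stays where left; takes about 4 N at 75 mm from the hinge.
- cam_right (a joint): The same for the right brass cam arm (station -y side), which points to -y; 0 = 45 degrees up, 1.833 = fully down, locked.
- cam_left_hinge (a point): Hinge axis of the left arm, at station (30, 42, 120) mm; the axis is parallel to station x.
- cam_right_hinge (a point): Hinge axis of the right arm, at station (30, -42, 120) mm; the axis is parallel to station x.
- cam_left_end (a point): Outer end of the left arm, 110 mm from its hinge, on its mid-line. The arm is a straight bar 18 mm wide (along the hinge axis) and 8 mm thick with a flat pull ring (25 mm) at its last 25 mm.
- cam_right_end (a point): Outer end of the right arm, 110 mm from its hinge; same shape.
- grip: Black slide grip standing on the track, 30 (station x) x 28 (y) x 58 mm tall. Origin: centre of its underside, 41.5 mm above the table; axes as the station's. Slides along station +y to the stop clamp, 65 to 130 mm away. Drags with about 5 N; 15 to 45 mm on comes a stiff spot 15 mm long (10 to 12 N when slow, more when fast), then it jumps on some 10 mm. Stays where left.
- stop: Dark steel stop clamp across the track, 56 (station x) x 24 (y) x 22 mm tall, with a 6 mm screw head on top. Origin: centre of its underside, 41.5 mm above the table; axes as the station's. The grip touches it when their origins are 26 mm apart along station y. Held only by friction: more than about 45 N shoves it along.
- mould: Two-part white plaster mould, 110 x 150 x 61 mm, under the spout; origin at the centre of its underside. Leave it.
- jar: Green glass jar, 84 mm across, 88 mm tall, with a slanted brush handle reaching 190 mm high. Origin at the centre of its underside. Leave it.
- clay_board: Plywood board 150 x 200 mm with a grey clay lump up to 107 mm high and a wooden stick. Origin at the centre of its underside. Leave it.
- banding_wheel: Heavy banding wheel: plaster disc of 220 mm diameter, its top 94 mm high, with a small clay figure on it up to 170 mm high; fixed. Origin at the centre of its foot. Leave it.
- cartridge_top (a point): Centre of the top of the white cartridge (radius 34 mm), at station (30, 0, 194) mm. Below it, up to 138 mm high, stands the aluminium coupler (radius 36 mm) that carries the two cam arms.

How it is judged:
By the outcome, as a careful person would: the job done as asked, in the order asked, and still so for the second after the job is handed in, with the robot touching nothing.
It also fails if it takes over 64 s, if anything falls off the work surface, if the arm or the gripper's body presses on something with over 40 N, if the wrist force passes 120 N, or if a joint passes its speed limit or range.

## Working session

There is one attempt and no reset: what is moved stays moved. The work goes in short steps, Python scripts to look and compute and a tool call to move; the robot and the scene stay as the last step left them, time stands still between calls to the robot, and variables do not carry over. Pictures are saved under pics/ and viewed, about 8 in all and at most 12, crops included, and the job is handed in when it is done.

Besides the shell and the picture viewer there is one more tool, called as name(argument=value, ...) on one line, values as JSON. apply_moves: Moves the arm, as the interface text tells. Its arguments: {"type":"object","properties":{"motion":{"type":"array","items":{"type":"array","items":{"type":"number"}}}},"required":["motion"]}

```bash
mkdir -p pics; ls; python3 - <<'E'
from bench import *
import cv2, numpy as np
s=get_state(); print({k:np.round(v,3).tolist() for k,v in s.items()})
for n in ("scene","side"):
    im=get_image(n); cv2.imwrite(f"pics/{n}0.png",im["frame"][:,:,::-1])
    print(n,np.round(im["R"],3).tolist(),np.round(im["t"],3).tolist(),im["intrinsics"].tolist())
    for th in ["station","cam_left","cam_right","cam_left_hinge","cam_right_hinge","cam_left_end","cam_right_end","grip","stop","mould","jar","clay_board","banding_wheel","cartridge_top"]:
        try: print(th,[(np.round(b["centre"],3).tolist(),round(b["p"],2)) for b in boxes_of(th,n)[:2]])
        except Exception as e: print(th,e)
E
```

```text
pics
{'t': 0.0, 'joints': [-1.478, 0.313, 1.498, -0.0, 1.331, -0.223], 'joint_vel': [-0.0, 0.0, -0.001, 0.002, -0.001, 0.001], 'effort': [0.001, -40.221, -25.227, 0.069, 0.035, -0.0], 'eef_pos': [0.163, -0.499, 0.249], 'tool_rot': [[-0.0, 0.311, -0.951], [0.001, -0.951, -0.311], [-1.0, -0.001, -0.0]], 'wrist_force': [0.709, -0.526, 1.098], 'wrist_torque': [0.021, 0.004, 0.0], 'gripper_width': 0.999}
scene [[-0.596, 0.803, 0.004], [0.502, 0.377, -0.778], [-0.626, -0.462, -0.628]] [0.356, -0.173, 1.664] [[361.0270790379328, 0.0, 251.48045584496253], [0.0, 361.0270790379328, 197.3022779278841], [0.0, 0.0, 1.0]]
station [([0.613, -0.032, 0.027], 0.67)]
cam_left [([0.61, 0.014, 0.158], 0.56)]
cam_right [([0.616, -0.14, 0.164], 0.47)]
cam_left_hinge [([0.613, -0.03, 0.022], 0.61), ([0.609, 0.015, 0.154], 0.56)]
cam_right_hinge []
cam_left_end []
cam_right_end [([0.618, -0.14, 0.158], 0.49)]
grip []
stop [([0.494, 0.008, 0.063], 0.6)]
mould [([0.781, -0.033, 0.061], 0.8)]
jar [([0.442, 0.37, 0.078], 0.84), ([0.64, -0.38, 0.026], 0.16)]
clay_board [([0.64, -0.384, 0.027], 0.85)]
banding_whee
[... 321 characters left out ...]
0]]
station [([0.572, -0.038, 0.027], 0.84), ([0.598, 0.016, 0.154], 0.67)]
cam_left []
cam_right [([0.613, -0.148, 0.162], 0.53), ([0.573, -0.041, 0.026], 0.38)]
cam_left_hinge [([0.598, 0.018, 0.151], 0.67)]
cam_right_hinge [([0.485, 0.011, 0.061], 0.6), ([0.613, -0.146, 0.163], 0.49)]
cam_left_end [([0.598, 0.015, 0.154], 0.65)]
cam_right_end [([0.608, -0.149, 0.165], 0.49)]
grip [([0.489, -0.111, 0.084], 0.57), ([0.612, -0.148, 0.164], 0.34)]
stop []
mould [([0.744, -0.017, 0.059], 0.7), ([0.596, 0.018, 0.154], 0.49)]
jar [([0.4, 0.374, 0.086], 0.56)]
clay_board [([0.577, -0.379, 0.027], 0.79)]
banding_wheel [([0.612, 0.412, 0.096], 0.76), ([0.616, -0.146, 0.163], 0.54)]
cartridge_top []
```

```bash
python3 - <<'E'
import cv2, numpy as np
for n in ("scene","side"):
    a=cv2.imread(f"pics/{n}0.png"); cv2.imwrite(f"pics/{n}0b.png",cv2.resize(a,(800,600),interpolation=cv2.INTER_CUBIC))
E
```

```text
(no output)
```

View pics/scene0b.png

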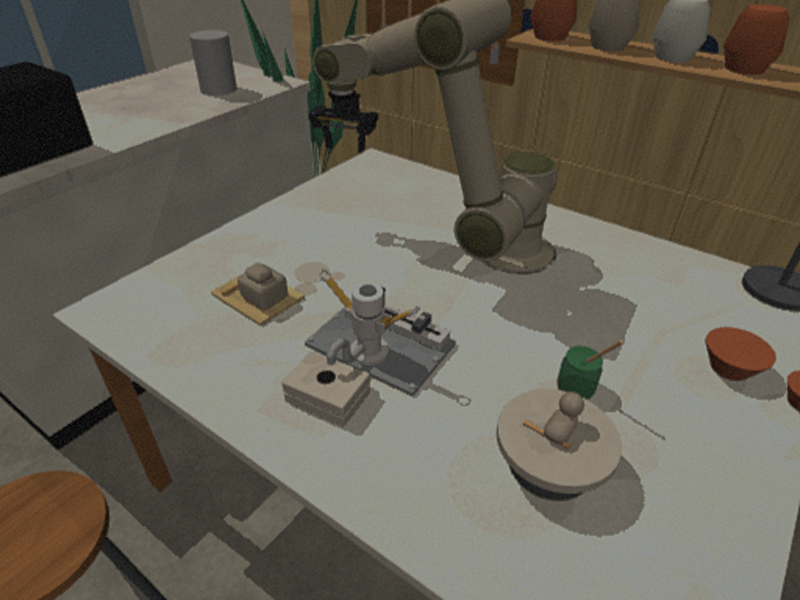

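View pics/side0b.png

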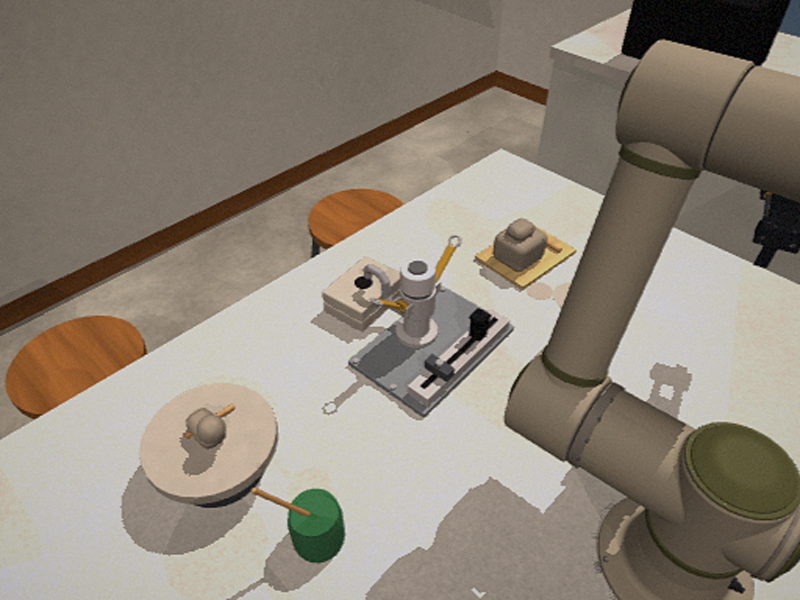

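```bash
cat > h.py <<'E'
from bench import *
import cv2, numpy as np
from scipy.optimize import least_squares
def proj(im,X):
    c=np.asarray(X)@im["R"].T+im["t"]; p=c@im["intrinsics"].T; return p[...,:2]/p[...,2:]
def onplane(im,uv,z):
    d=np.linalg.solve(im["intrinsics"],np.array([*uv,1.])); d=im["R"].T@d; c=-im["R"].T@im["t"]
    return c+d*(z-c[2])/d[2]
def S(p,X):  # station (m) -> world
    X=np.atleast_2d(X); c,s=np.cos(p[2]),np.sin(p[2])
    return np.c_[p[0]+c*X[:,0]-s*X[:,1],p[1]+s*X[:,0]+c*X[:,1],X[:,2]]
def outline(img,im,p,pts,col,closed=True):
    q=(proj(im,S(p,pts)))
    return q
E
python3 - <<'E'
from h import *
A={n:get_image(n) for n in("scene","side")}
k=1/1.5625
obs=[("side",(425,415),(-.115,.15,.007)),("side",(512,327),(-.115,-.15,.014)),("side",(350,365),(.085,.15,.014)),
("scene",(455,345),(-.115,.15,.014)),("scene",(412,389),(.085,.15,.007)),("scene",(307,342),(.085,-.15,.014)),
("side",(418,267),(.03,0,.194)),("scene",(369,289),(.03,0,.194))]
def f(p): return np.concatenate([proj(A[n],S(p,X))[0]-np.array(u)*k for n,u,X in obs])
r=least_squares(f,[.58,-.04,0],loss="soft_l1"); print(r.x,np.degrees(r.x[2]),r.fun.round(1).tolist())
p=r.x; np.save("p.npy",p)
# edges for overlay
for n,(x0,y0,x1,y1) in {"side":(200,140,340,280),"scene":(180,160,310,280)}.items():
    im=A[n]; f_=4; a=cv2.resize(im["frame"][y0:y1,x0:x1,::-1],None,fx=f_,fy=f_,interpolation=cv2.INTER_CUBIC)
    def dr(P,c):
        q=((proj(im,S(p,P))-[x0,y0]+.5)*f_).astype(int); cv2.polylines(a,[q],False,c,1)
    b=[(-.115,-.15,.014),(-.115,.15,.014),(.085,.15,.014),(.085,-.15,.014),(-.115,-.15,.014)]; dr(b,(0,0,255))
    t=[(-.11,-.135,.04),(-.11,.135,.04),(-.06,.135,.04),(-.06,-.135,.04),(-.11,-.135,.04)]; dr(t,(0,255,0))
    th=np.linspace(0,2*np.pi,40); dr(np.c_[.03+.034*np.cos(th),.034*np.sin(th),0*th+.194],(255,0,0))
    for s in(1,-1):
        for ang in (0.,): dr([(.03,s*.042,.12),(.03,s*(.042+.11*np.cos(np.pi/4-ang)),.12+.11*np.sin(np.pi/4-ang))],(255,0,255))
    cv2.imwrite(f"pics/ov_{n}.png",a)
E
```

```text
[ 0.57633692 -0.06189242  0.08011688] 4.590358919105854 [0.1, 1.7, 1.6, -0.8, -1.8, -2.1, 1.0, -4.2, 1.1, 3.0, -2.0, -0.7, -0.3, 0.2, -0.6, -0.4]
```

View pics/ov_side.png

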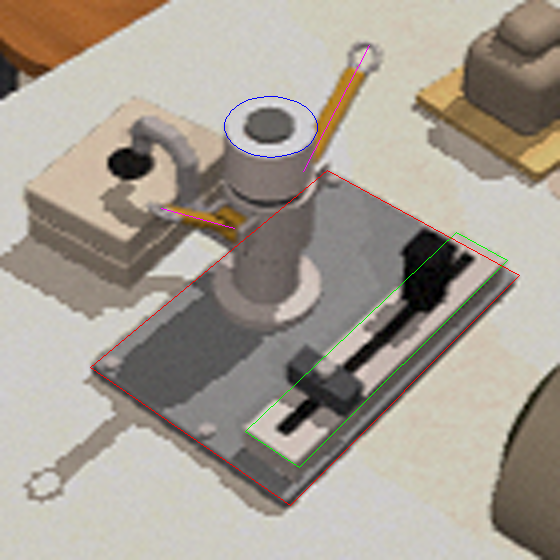

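View pics/ov_scene.png

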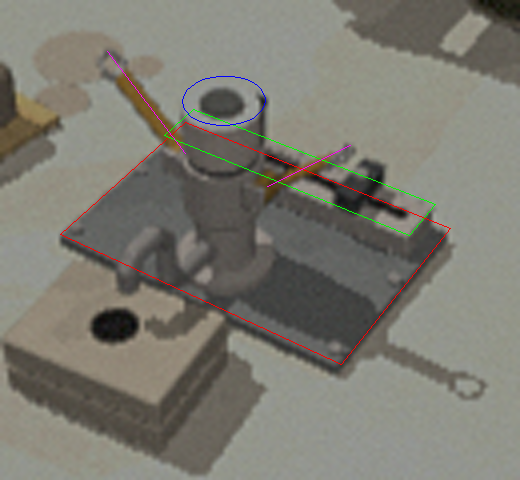

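The two overlays agree with the fit to about 3 mm: the plate's near corner is at side-crop (290,503) and the cartridge top at (268,126). Both cam arms lie on the 0-rad lines, with the right ring at (370,55). The black grip is at about (425,270) and the clamp at about (325,380). I'll start with the right arm, using shut, tilted fingers.

```bash
cat >> h.py <<'E'
from scipy.spatial.transform import Rotation as Rn
p=np.load("p.npy")
def pose(sx,sy,sz,jaw,tilt):
    """station TCP (mm); jaw: station angle deg of tool y; tilt deg about station x (+: fingers lean to +y)"""
    W=S(p,np.array([sx,sy,sz])/1e3)[0]
    a=np.radians(jaw); R=np.c_[[0,0,-1.],[np.cos(a),np.sin(a),0],np.cross([0,0,-1.],[np.cos(a),np.sin(a),0])]
    return W,Rn.from_euler("z",p[2])*Rn.from_euler("x",tilt,degrees=True)*Rn.from_matrix(R)
def rel(target,W0=None,R0=None):
    s=get_state(); W0=s["eef_pos"] if W0 is None else W0; R0=s["tool_rot"] if R0 is None else R0
    W,R=pose(*target); q=(R*Rn.from_matrix(R0).inv()).as_rotvec()
    return np.round(q,3).tolist(),np.round((W-W0)*1e3).tolist()
def st():
    s=get_state(); d=np.array(s["eef_pos"])-[p[0],p[1],0]; Z=Rn.from_euler("z",-p[2])
    R=(Z*Rn.from_matrix(s["tool_rot"])).as_matrix()
    print("t %.2f"%s["t"],"TCP st mm",np.round(Z.apply(d)*1e3,1),"F st",np.round(Z.apply(s["wrist_force"]),1),"w %.2f"%s["gripper_width"],"x-axis",R[:,0].round(2),"y",R[:,1].round(2),"j",np.round(s["joints"],2))
E
python3 - <<'E'
from h import *
st(); print(rel((30,-106,255,0,20)))
# station y of grip, stop from box centres
for c in [(.489,-.111,.084),(.494,.008,.063),(.485,.011,.061)]:
    print(Rn.from_euler("z",-p[2]).apply(np.array(c)-[p[0],p[1],0]).round(3))
A=get_image("side")
E
```

```text
t 1.60 TCP st mm [-446.9 -402.7  249.7] F st [0.2 0.2 0.2] w 1.00 x-axis [-0. -0. -1.] y [ 0.23 -0.97  0.  ] j [-1.48  0.31  1.5  -0.    1.33 -0.22]
([0.313, -0.208, 1.321], [452.0, 334.0, 5.0])
[-0.091 -0.042  0.084]
[-0.076  0.076  0.063]
[-0.085  0.08   0.061]
```

apply_moves(motion=[[0.313, -0.208, 1.321, 452, 334, 15, 0], [0.313, -0.208, 1.321, 452, 334, 15, 0], [0.313, -0.208, 1.321, 452, 334, 15, 0], [0.313, -0.208, 1.321, 452, 334, 15, 0], [0.313, -0.208, 1.321, 452, 334, 15, 0]])

```text
t: 2.28
eef_pos: [0.4157, -0.312, 0.2583]
tool_rot: [[0.032, 0.943, -0.332], [0.244, -0.33, -0.912], [-0.969, -0.052, -0.241]]
wrist_force: [-0.7, -1.1, 0.1]
gripper_width: 0.457
```

```bash
python3 - <<'E'
from h import *
st(); print(rel((30,-106,255,0,20)))
E
```

```text
t 2.27 TCP st mm [-180.1 -236.5  258.3] F st [-0.8 -1.   0.1] w 0.46 x-axis [ 0.05  0.24 -0.97] y [ 0.91 -0.4  -0.05] j [-0.95  0.37  1.42  0.17  1.54 -0.63]
([0.099, -0.065, 0.413], [199.0, 147.0, -3.0])
```

apply_moves(motion=[[0.099, -0.065, 0.413, 199, 147, 0, 0], [0.099, -0.065, 0.413, 199, 147, 0, 0], [0.099, -0.065, 0.413, 199, 147, 0, 0], [0.099, -0.065, 0.413, 199, 147, 0, 0], [0.099, -0.065, 0.413, 199, 147, 0, 0]])

```text
t: 2.9
eef_pos: [0.6151, -0.1635, 0.2571]
tool_rot: [[-0.029, 0.997, 0.073], [0.341, 0.079, -0.937], [-0.94, -0.002, -0.342]]
wrist_force: [0.5, -0.0, 0.1]
gripper_width: 0.008
```

```bash
python3 - <<'E'
from h import *
st(); print(rel((30,-106,255,0,20)));s=get_state();W0,R0=s["eef_pos"],s["tool_rot"]
for t in [(30,-106,215,0,20),(30,-108,175,0,20),(30,-110,135,0,20),(30,-112,95,0,20),(30,-112,55,0,20)]: print(rel(t,W0,R0))
E
```

```text
t 2.90 TCP st mm [  30.5 -104.3  257.1] F st [ 0.5 -0.   0.1] w 0.01 x-axis [-0.    0.34 -0.94] y [ 1. -0. -0.] j [-0.55  0.65  1.    0.28  1.7  -0.62]
([0.0, -0.002, 0.001], [-0.0, -2.0, -2.0])
([0.0, -0.002, 0.001], [-0.0, -2.0, -42.0])
([0.0, -0.002, 0.001], [-0.0, -4.0, -82.0])
([0.0, -0.002, 0.001], [-0.0, -6.0, -122.0])
([0.0, -0.002, 0.001], [0.0, -8.0, -162.0])
([0.0, -0.002, 0.001], [0.0, -8.0, -202.0])
```

apply_moves(motion=[[0, 0, 0, 0, -2, -25, 0], [0, 0, 0, 0, -3, -50, 0], [0, 0, 0, 0, -4, -75, 0], [0, 0, 0, 0, -5, -100, 0], [0, 0, 0, 0, -6, -125, 0]])

```text
t: 3.52
eef_pos: [0.6132, -0.1746, 0.1338]
tool_rot: [[-0.023, 0.997, 0.068], [0.338, 0.072, -0.938], [-0.941, 0.001, -0.339]]
wrist_force: [2.6, -3.1, 4.4]
gripper_width: 0.003
```

```bash
python3 - <<'E'
from h import *
st()
E
```

```text
t 3.52 TCP st mm [  27.7 -115.3  133.8] F st [ 2.3 -3.3  4.4] w 0.00 x-axis [ 0.    0.34 -0.94] y [ 1.   -0.01  0.  ] j [-0.57  0.74  1.17  0.28  1.45 -0.7 ]
```

apply_moves(motion=[[0, 0, 0, 0, -1, -25, 0], [0, 0, 0, 0, -1, -50, 0], [0, 0, 0, 0, -1, -77, 0], [0, 0, 0, 0, 5, -77, 0], [0, 0, 0, -1, 10, -78, 0]])

```text
t: 4.15
eef_pos: [0.6118, -0.165, 0.0545]
tool_rot: [[-0.026, 0.997, 0.068], [0.335, 0.073, -0.939], [-0.942, -0.002, -0.336]]
wrist_force: [2.7, -16.4, -17.2]
gripper_width: 0.004
```

```bash
python3 - <<'E'
from h import *
st()
E
```

```text
t 4.15 TCP st mm [  27.1 -105.6   54.5] F st [  1.4 -16.6 -17.2] w 0.00 x-axis [ 0.    0.34 -0.94] y [ 1.   -0.01 -0.  ] j [-0.55  0.82  1.24  0.29  1.3  -0.73]
```

```bash
python3 - <<'E'
from h import *
a=get_image("scene")["frame"][140:290,180:320]; b=get_image("side")["frame"][140:290,210:350]
cv2.imwrite("pics/r1.png",cv2.resize(np.hstack([a,b])[:,:,::-1],None,fx=2.8,fy=2.8,interpolation=cv2.INTER_CUBIC))
E
```

```text
(no output)
```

View pics/r1.png

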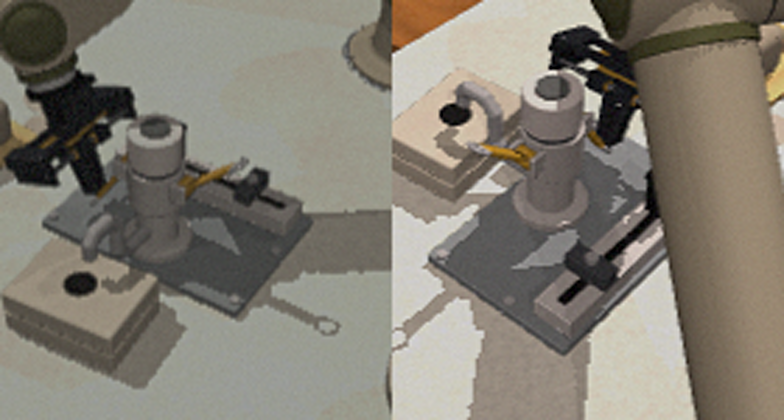

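The right arm is part-way down, with its orange bar beside the finger at scene-half (105,185) and side-half (597,135). I'll measure its angle from the brass pixels.

```bash
cat >> h.py <<'E'
def camfit(side,show=True):
    """cam angle from brass-coloured pixels: score projected mid-line samples (r 15..85 mm)"""
    s=1 if side=="left" else -1; out={}
    for n in("scene","side"):
        im=get_image(n); h=cv2.cvtColor(im["frame"],cv2.COLOR_RGB2HSV)
        m=((h[...,0]>8)&(h[...,0]<28)&(h[...,1]>130)&(h[...,2]>60)).astype(np.uint8)
        d=cv2.distanceTransform(1-m,cv2.DIST_L2,5); best=[]
        for a in np.linspace(0,1.9,39):
            r=np.linspace(.015,.085,30); e=np.pi/4-a
            P=np.c_[0*r+.03,s*(.042+r*np.cos(e)),.12+r*np.sin(e)]
            q=proj(im,S(p,P)).round().astype(int); best.append((np.mean(np.minimum(d[q[:,1],q[:,0]],6)),round(a,2)))
        out[n]=sorted(best)[:4]
    print(side,[(k,[(round(float(x),2),float(y)) for x,y in v]) for k,v in out.items()])
E
python3 - <<'E'
from h import *
camfit("left"); camfit("right"); st()
E
```

```text
left [('scene', [(0.31, 0.05), (0.39, 0.0), (0.53, 0.1), (0.97, 0.15)]), ('side', [(0.03, 0.0), (0.17, 0.05), (0.47, 0.1), (1.29, 0.15)])]
right [('scene', [(1.07, 1.75), (1.19, 1.8), (1.57, 1.7), (1.73, 1.85)]), ('side', [(1.36, 1.8), (1.44, 1.75), (1.47, 1.7), (1.7, 1.85)])]
t 4.45 TCP st mm [  27.1 -105.4   54.3] F st [  1.4 -11.5 -13.9] w 0.01 x-axis [ 0.    0.34 -0.94] y [ 1.   -0.01 -0.  ] j [-0.55  0.82  1.24  0.29  1.3  -0.73]
```

apply_moves(motion=[[0, 0, 0, 0, 3, -1, 0], [0, 0, 0, 0, 6, -2, 0], [0, 0, 0, 0, 8, -3, 0], [0, 0, 0, 0, 8, -3, 0], [0, 0, 0, 0, 8, -3, 0]])

```text
t: 5.08
eef_pos: [0.6117, -0.1608, 0.052]
tool_rot: [[-0.024, 0.997, 0.067], [0.329, 0.071, -0.942], [-0.944, -0.001, -0.33]]
wrist_force: [-2.5, -27.5, -12.6]
gripper_width: 0.005
```

```bash
python3 - <<'E'
from h import *
st(); camfit("right")
E
```

```text
t 5.08 TCP st mm [  27.4 -101.4   52. ] F st [ -4.7 -27.2 -12.6] w 0.00 x-axis [ 0.    0.33 -0.94] y [ 1.   -0.01 -0.  ] j [-0.55  0.82  1.25  0.28  1.28 -0.73]
right [('scene', [(1.03, 1.8), (1.32, 1.85), (1.52, 1.75), (1.95, 1.9)]), ('side', [(1.01, 1.85), (1.16, 1.8), (1.4, 1.9), (1.41, 1.75)])]
```

apply_moves(motion=[[0, 0, 0, 0, 2, -1, 0], [0, 0, 0, 0, 3, -1, 0], [0, 0, 0, 0, 3, -1, 0], [0, 0, 0, 0, 3, -1, 0], [0, 0, 0, 0, 3, -1, 0]])

```text
t: 5.8
eef_pos: [0.6119, -0.1604, 0.0519]
tool_rot: [[-0.023, 0.998, 0.067], [0.325, 0.07, -0.943], [-0.945, 0.0, -0.326]]
wrist_force: [-5.7, -38.5, -7.3]
gripper_width: 0.006
```

```bash
python3 - <<'E'
from h import *
st()
E
```

```text
t 5.80 TCP st mm [  27.5 -101.    51.9] F st [ -8.7 -37.9  -7.3] w 0.01 x-axis [ 0.    0.33 -0.95] y [ 1.   -0.01  0.  ] j [-0.54  0.82  1.25  0.28  1.28 -0.72]
```

apply_moves(motion=[[0, 0, 0, 0, -40, 0, 0], [0, 0, 0, 0, -45, 50, 0], [0, 0, 0, 0, -45, 110, 0], [0, 0, 0, 0, -45, 170, 0], [0, 0, 0, 0, -45, 215, 0]])

```text
t: 6.42
eef_pos: [0.6119, -0.1962, 0.2705]
tool_rot: [[-0.024, 0.997, 0.07], [0.339, 0.074, -0.938], [-0.941, 0.001, -0.339]]
wrist_force: [-0.1, -0.0, -0.6]
gripper_width: 0.004
```

```bash
python3 - <<'E'
from h import *
st(); print(rel((30,106,262,0,-20)))
E
```

```text
t 6.42 TCP st mm [  24.7 -136.7  270.5] F st [-0.1  0.  -0.6] w 0.00 x-axis [ 0.    0.34 -0.94] y [ 1.   -0.01  0.  ] j [-0.59  0.66  0.94  0.27  1.75 -0.65]
([-0.693, -0.052, 0.005], [-14.0, 242.0, -8.0])
```

apply_moves(motion=[[-0.14, -0.01, 0, -3, 50, 10, 0], [-0.28, -0.02, 0, -6, 100, 10, 0], [-0.42, -0.03, 0, -9, 150, 10, 0], [-0.56, -0.04, 0, -12, 200, 5, 0], [-0.693, -0.052, 0.005, -14, 242, -5, 0]])

```text
t: 7.05
eef_pos: [0.5977, 0.0475, 0.2634]
tool_rot: [[0.029, 0.997, 0.073], [-0.343, 0.078, -0.936], [-0.939, 0.002, 0.344]]
wrist_force: [1.6, -0.4, -0.7]
gripper_width: 0.004
```

```bash
python3 - <<'E'
from h import *
st(); print(rel((32,108,257,0,-20))); camfit("right"); camfit("left")
E
```

```text
t 7.05 TCP st mm [ 30.  107.3 263.4] F st [ 1.6 -0.5 -0.7] w 0.00 x-axis [ 0.   -0.34 -0.94] y [ 1. -0.  0.] j [ 0.02  0.49  1.24 -0.36  1.4   0.  ]
([0.002, 0.002, 0.002], [2.0, 1.0, -6.0])
right [('scene', [(1.13, 1.8), (1.4, 1.85), (1.62, 1.75), (2.03, 1.9)]), ('side', [(6.0, 0.0), (6.0, 0.05), (6.0, 0.1), (6.0, 0.15)])]
left [('scene', [(0.13, 0.05), (0.21, 0.0), (0.47, 0.1), (1.1, 0.15)]), ('side', [(0.03, 0.0), (0.17, 0.05), (0.47, 0.1), (1.29, 0.15)])]
```

Same stroke on the left.

apply_moves(motion=[[0, 0, 0, 1, 2, -30, 0], [0, 0, 0, 2, 3, -55, 0], [0, 0, 0, 2, 3, -80, 0], [0, 0, 0, 2, 3, -105, 0], [0, 0, 0, 2, 3, -130, 0]])

```text
t: 7.88
eef_pos: [0.601, 0.047, 0.1323]
tool_rot: [[0.026, 0.997, 0.07], [-0.337, 0.075, -0.938], [-0.941, 0.001, 0.338]]
wrist_force: [-0.2, 4.7, 4.1]
gripper_width: 0.006
```

```bash
python3 - <<'E'
from h import *
st()
E
```

```text
t 7.88 TCP st mm [ 33.3 106.6 132.3] F st [0.2 4.7 4.1] w 0.01 x-axis [-0.   -0.34 -0.94] y [ 1.   -0.01  0.  ] j [ 0.02  0.62  1.39 -0.38  1.14  0.11]
```

apply_moves(motion=[[0, 0, 0, 0, 3, -25, 0], [0, 0, 0, 0, 4, -50, 0], [0, 0, 0, 0, 4, -77, 0], [0, 0, 0, 0, -4, -77, 0], [0, 0, 0, 0, -10, -78, 0]])

```text
t: 8.5
eef_pos: [0.5997, 0.0391, 0.0521]
tool_rot: [[0.023, 0.997, 0.072], [-0.333, 0.075, -0.94], [-0.943, -0.003, 0.334]]
wrist_force: [5.0, 17.8, -19.2]
gripper_width: 0.006
```

```bash
python3 - <<'E'
from h import *
st()
E
```

```text
t 8.50 TCP st mm [31.4 98.8 52.1] F st [  6.4  17.3 -19.2] w 0.01 x-axis [-0.   -0.33 -0.94] y [ 1. -0. -0.] j [ 0.    0.72  1.45 -0.41  0.99  0.16]
```

apply_moves(motion=[[0, 0, 0, 0, -2, 0, 0], [0, 0, 0, 0, -4, -1, 0], [0, 0, 0, 0, -5, -1, 0], [0, 0, 0, 0, -5, -1, 0], [0, 0, 0, 0, -5, -1, 0]])

```text
t: 9.12
eef_pos: [0.5999, 0.0384, 0.0517]
tool_rot: [[0.026, 0.997, 0.073], [-0.329, 0.077, -0.941], [-0.944, 0.0, 0.33]]
wrist_force: [0.2, 36.4, -7.1]
gripper_width: 0.009
```

```bash
python3 - <<'E'
from h import *
st(); camfit("left"); camfit("right")
E
```

```text
t 9.12 TCP st mm [31.5 98.1 51.7] F st [ 3.1 36.2 -7.1] w 0.01 x-axis [-0.   -0.33 -0.94] y [ 1. -0.  0.] j [-0.    0.72  1.46 -0.41  0.98  0.15]
left [('scene', [(2.14, 1.7), (2.15, 1.6), (2.17, 1.65), (2.17, 1.75)]), ('side', [(4.79, 1.75), (4.82, 1.8), (4.83, 1.7), (4.92, 1.85)])]
right [('scene', [(1.13, 1.8), (1.49, 1.85), (1.62, 1.75), (2.02, 1.9)]), ('side', [(6.0, 0.0), (6.0, 0.05), (6.0, 0.1), (6.0, 0.15)])]
```

apply_moves(motion=[[0, 0, 0, 0, 40, 0, 0], [0, 0, 0, 0, 45, 50, 0], [0, 0, 0, 0, 45, 110, 0], [0, 0, 0, 0, 45, 170, 0], [0, 0, 0, 0, 45, 215, 0]])

```text
t: 9.95
eef_pos: [0.6003, 0.0769, 0.2719]
tool_rot: [[0.027, 0.997, 0.071], [-0.338, 0.076, -0.938], [-0.941, 0.002, 0.339]]
wrist_force: [0.1, -0.7, 0.8]
gripper_width: 0.005
```

```bash
python3 - <<'E'
from h import *
st(); camfit("left"); camfit("right"); print(rel((-85,-125,260,-90,0)),rel((-85,-125,260,90,0)))
E
```

```text
t 9.95 TCP st mm [ 35.  136.4 271.9] F st [ 0.  -0.7  0.8] w 0.00 x-axis [ 0.   -0.34 -0.94] y [ 1. -0.  0.] j [ 0.07  0.51  1.19 -0.35  1.45  0.04]
left [('scene', [(0.0, 1.85), (0.0, 1.9), (0.03, 1.8), (0.3, 1.75)]), ('side', [(0.0, 1.8), (0.0, 1.85), (0.0, 1.9), (0.07, 1.75)])]
right [('scene', [(1.03, 1.8), (1.31, 1.85), (1.52, 1.75), (1.9, 1.9)]), ('side', [(6.0, 0.0), (6.0, 0.05), (6.0, 0.1), (6.0, 0.15)])]
([0.292, -0.25, -1.55], [-99.0, -271.0, -9.0]) ([0.25, 0.292, 1.557], [-99.0, -271.0, -9.0])
```

apply_moves(motion=[[0.292, -0.25, -1.55, -99, -271, 10, 0], [0.292, -0.25, -1.55, -99, -271, 10, 0], [0.292, -0.25, -1.55, -99, -271, 10, 0], [0.292, -0.25, -1.55, -99, -271, 10, 0], [0.292, -0.25, -1.55, -99, -271, 10, 0]])

```text
t: 10.78
eef_pos: [0.4994, -0.1951, 0.2763]
tool_rot: [[-0.062, 0.658, -0.751], [-0.14, -0.751, -0.646], [-0.988, 0.065, 0.138]]
wrist_force: [0.8, 1.2, -0.0]
gripper_width: 0.005
```

```bash
python3 - <<'E'
from h import *
st(); print(rel((-85,-125,230,-90,0)))
E
```

```text
t 10.78 TCP st mm [ -87.4 -126.6  276.3] F st [ 0.9  1.1 -0. ] w 0.01 x-axis [-0.07 -0.13 -0.99] y [ 0.6  -0.8   0.07] j [-0.52  0.33  1.42 -0.16  1.38  0.36]
([0.116, -0.104, -0.634], [2.0, 2.0, -46.0])
```

apply_moves(motion=[[0.116, -0.104, -0.634, 2, 2, -10, 0], [0.116, -0.104, -0.634, 2, 2, -46, 0], [0.116, -0.104, -0.634, 2, 2, -46, 0], [0.116, -0.104, -0.634, 2, 2, -46, 0], [0.116, -0.104, -0.634, 2, 2, -46, 0]])

```text
t: 11.4
eef_pos: [0.5025, -0.1909, 0.2303]
tool_rot: [[-0.002, 0.087, -0.996], [-0.002, -0.996, -0.087], [-1.0, 0.002, 0.002]]
wrist_force: [-0.1, -0.6, 0.2]
gripper_width: 0.0
```

```bash
python3 - <<'E'
from h import *
st(); im={n:get_image(n) for n in("side","wrist","scene")}
for n in im:
    for th in("grip","stop"): print(n,th,[(Rn.from_euler("z",-p[2]).apply(np.array(b["centre"])-[p[0],p[1],0]).round(3),round(b["p"],2)) for b in boxes_of(th,n)[:2]])
camfit("right")
a=cv2.resize(im["wrist"]["frame"],(400,300)); b=cv2.resize(im["side"]["frame"][140:275,200:380],(400,300),interpolation=cv2.INTER_CUBIC)
cv2.imwrite("pics/g1.png",np.hstack([a,b])[:,:,::-1])
E
```

```text
t 11.40 TCP st mm [ -83.9 -122.7  230.3] F st [-0.1 -0.6  0.2] w 0.00 x-axis [-0. -0. -1.] y [ 0.01 -1.    0.  ] j [-0.58  0.36  1.49 -0.    1.3   0.9 ]
side grip [(array([-0.089, -0.043,  0.083]), 0.73), (array([0.029, 0.068, 0.081]), 0.61)]
side stop [(array([-0.086,  0.077,  0.06 ]), 0.54), (array([0.169, 0.028, 0.062]), 0.3)]
wrist grip [(array([-0.081, -0.058,  0.1  ]), 0.58)]
wrist stop [(array([-0.079,  0.063,  0.064]), 0.64)]
scene grip []
scene stop [(array([-0.076,  0.077,  0.059]), 0.54)]
right [('scene', [(1.13, 1.8), (1.39, 1.85), (1.62, 1.75), (1.98, 1.9)]), ('side', [(0.99, 1.85), (1.05, 1.8), (1.21, 1.75), (1.39, 1.9)])]
```

View pics/g1.png

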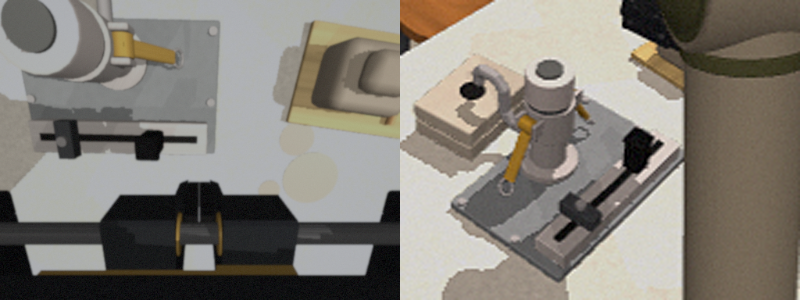

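The wrist half shows the grip at (149,145) and the clamp at (67,140), with the right cam arm down at (150,50). The side half shows the left arm down with its ring at (507,187). Next I'll measure the grip's rear face and the clamp.

```bash
python3 - <<'E'
from h import *
im=get_image("wrist"); Z=Rn.from_euler("z",-p[2])
for th,z in(("grip",.0995),("stop",.0635)):
    o=outline_of(th,"wrist")[0]; v,u=np.nonzero(o["mask"]); print(th,o["p"],u.min(),u.max(),v.min(),v.max())
    vv=int(np.percentile(v,50))
    for uv in [(u[v==vv].min(),vv),(u[v==vv].max()+1,vv),(u.mean(),v.min()),(u.mean(),v.max()+1)]:
        print((Z.apply(onplane(im,uv,z)-[p[0],p[1],0])*1e3).round(1), (Z.apply(onplane(im,uv,.045)-[p[0],p[1],0])*1e3).round(1))
print("cam pos",Z.apply(-im["R"].T@im["t"]-[p[0],p[1],0]).round(3)); st()
print(rel((-85,-110,74,-90,0)))
E
```

```text
grip 0.71 172 209 167 206
[-79.6 -42.6  99.5] [-93.7 -26.5  45. ]
[-79.4 -79.2  99.5] [-93.4 -70.5  45. ]
[-59.5 -61.6  99.5] [-69.5 -49.3  45. ]
[-100.4  -59.2   99.5] [-118.7  -46.4   45. ]
stop 0.72 69 104 154 204
[-79.3  79.3  63.5] [-83.5  91.6  45. ]
[-79.1  44.9  63.5] [-83.3  55.1  45. ]
[-52.6  58.5  63.5] [-55.2  69.5  45. ]
[-110.8   68.    63.5] [-116.9   79.6   45. ]
cam pos [-0.011 -0.122  0.365]
t 12.10 TCP st mm [ -83.1 -122.2  231.1] F st [-0.3 -0.2 -0.1] w 0.01 x-axis [-0. -0. -1.] y [ 0.01 -1.    0.  ] j [-0.58  0.36  1.49 -0.    1.3   0.91]
([0.003, -0.0, -0.008], [-3.0, 12.0, -157.0])
```

Grip centre is at y ≈ -56.5 and the clamp at y ≈ 67, so the travel is about 97 mm. The wrist camera sits on the side of the gripper facing the cartridge. I'll turn the tool half round so nothing overhangs the coupler during the push.

apply_moves(motion=[[0, 0, 0.186, 0, 0, 0, 0], [0, 0, 0.372, 0, 0, 0, 0], [0, 0, 0.558, 0, 0, 0, 0], [0, 0, 0.744, 0, 0, 0, 0], [0, 0, 0.93, 0, 0, 0, 0]])

```text
t: 12.72
eef_pos: [0.5033, -0.1904, 0.231]
tool_rot: [[0.002, 0.854, -0.52], [-0.002, -0.52, -0.854], [-1.0, 0.003, 0.001]]
wrist_force: [0.8, -0.4, -0.7]
gripper_width: 0.004
```

apply_moves(motion=[[0, 0, 0.186, 0, 0, 0, 0], [0, 0, 0.372, 0, 0, 0, 0], [0, 0, 0.558, 0, 0, 0, 0], [0, 0, 0.744, 0, 0, 0, 0], [0, 0, 0.93, 0, 0, 0, 0]])

```text
t: 13.35
eef_pos: [0.5033, -0.1904, 0.2311]
tool_rot: [[0.003, 0.927, 0.374], [0.001, 0.374, -0.927], [-1.0, 0.003, 0.001]]
wrist_force: [-0.9, -0.3, 0.6]
gripper_width: 0.004
```

apply_moves(motion=[[0, 0, 0.186, 0, 0, 0, 0], [0, 0, 0.372, 0, 0, 0, 0], [0, 0, 0.558, 0, 0, 0, 0], [0, 0, 0.744, 0, 0, 0, 0], [0, 0, 0.93, 0, 0, 0, 0]])

```text
t: 13.98
eef_pos: [0.5033, -0.1904, 0.2311]
tool_rot: [[0.002, 0.254, 0.967], [0.003, 0.967, -0.254], [-1.0, 0.003, 0.001]]
wrist_force: [-0.9, 0.7, -1.0]
gripper_width: 0.003
```

```bash
python3 - <<'E'
from h import *
st(); print(rel((-85,-110,74,90,0)))
E
```

```text
t 13.97 TCP st mm [ -83.1 -122.2  231.1] F st [-0.8  0.8 -1. ] w 0.00 x-axis [ 0.  0. -1.] y [0.33 0.94 0.  ] j [-0.58  0.36  1.49  0.    1.3  -1.9 ]
([-0.003, 0.001, 0.337], [-3.0, 12.0, -157.0])
```

apply_moves(motion=[[0, 0, 0.186, -2, 8, -40, 0], [0, 0, 0.337, -3, 12, -90, 0], [0, 0, 0.337, -3, 12, -130, 0], [0, 0, 0.337, -3, 12, -155, 0], [0, 0, 0.337, -3, 12, -155, 0]])

```text
t: 14.6
eef_pos: [0.4996, -0.178, 0.0748]
tool_rot: [[-0.002, -0.074, 0.997], [0.005, 0.997, 0.074], [-1.0, 0.005, -0.002]]
wrist_force: [0.6, -0.0, -0.2]
gripper_width: 0.004
```

```bash
python3 - <<'E'
from h import *
st(); print(rel((-85,-90,75,90,0)),rel((-85,-80,75,90,0)),rel((-85,-70,75,90,0)))
E
```

```text
t 14.60 TCP st mm [ -85.8 -109.6   74.8] F st [ 0.5 -0.1 -0.2] w 0.00 x-axis [-0.    0.01 -1.  ] y [0.01 1.   0.01] j [-0.56  0.53  1.68  0.    0.94 -2.21]
([-0.005, -0.002, 0.006], [-1.0, 20.0, 0.0]) ([-0.005, -0.002, 0.006], [-2.0, 30.0, 0.0]) ([-0.005, -0.002, 0.006], [-2.0, 40.0, 0.0])
```

apply_moves(motion=[[0, 0, 0, -1, 12, 0, 0], [0, 0, 0, -2, 20, 0, 0], [0, 0, 0, -2, 24, 0, 0], [0, 0, 0, -2, 28, 0, 0], [0, 0, 0, -3, 32, 0, 0]])

```text
t: 15.22
eef_pos: [0.4979, -0.1472, 0.077]
tool_rot: [[0.003, -0.074, 0.997], [0.001, 0.997, 0.074], [-1.0, 0.001, 0.003]]
wrist_force: [0.4, -4.6, 2.2]
gripper_width: 0.006
```

```bash
python3 - <<'E'
from h import *
st()
E
```

```text
t 15.22 TCP st mm [-85.  -78.8  77. ] F st [-0.  -4.6  2.2] w 0.01 x-axis [ 0.  0. -1.] y [0.01 1.   0.  ] j [-0.51  0.51  1.71  0.    0.92 -2.16]
```

apply_moves(motion=[[0, 0, 0, 0, 3, -1, 0], [0, 0, 0, 0, 6, -1, 0], [0, 0, 0, -1, 9, -1, 0], [0, 0, 0, -1, 12, -1, 0], [0, 0, 0, -1, 15, -1, 0]])

```text
t: 15.85
eef_pos: [0.4975, -0.1334, 0.0764]
tool_rot: [[0.004, -0.074, 0.997], [-0.001, 0.997, 0.074], [-1.0, -0.002, 0.004]]
wrist_force: [-1.7, -15.1, 3.2]
gripper_width: 0.003
```

apply_moves(motion=[[0, 0, 0, 0, 3, 0, 0], [0, 0, 0, 0, 6, 0, 0], [0, 0, 0, -1, 9, 0, 0], [0, 0, 0, -1, 12, 0, 0], [0, 0, 0, -1, 15, 0, 0]])

```text
t: 16.48
eef_pos: [0.4964, -0.119, 0.0764]
tool_rot: [[0.004, -0.073, 0.997], [-0.002, 0.997, 0.073], [-1.0, -0.002, 0.004]]
wrist_force: [-1.5, -13.9, 3.6]
gripper_width: 0.005
```

```bash
python3 - <<'E'
from h import *
st()
E
```

```text
t 16.48 TCP st mm [-84.2 -50.5  76.4] F st [ -2.6 -13.8   3.6] w 0.00 x-axis [ 0. -0. -1.] y [ 0.01  1.   -0.  ] j [-0.47  0.49  1.74  0.    0.9  -2.11]
```

apply_moves(motion=[[0, 0, 0, 0, 3, 0, 0], [0, 0, 0, -1, 6, 0, 0], [0, 0, 0, -1, 9, 0, 0], [0, 0, 0, -1, 12, 0, 0], [0, 0, 0, -2, 15, 0, 0]])

```text
t: 17.1
eef_pos: [0.4948, -0.1024, 0.0763]
tool_rot: [[0.005, -0.073, 0.997], [0.001, 0.997, 0.073], [-1.0, 0.0, 0.005]]
wrist_force: [5.3, -4.9, 0.6]
gripper_width: 0.006
```

apply_moves(motion=[[0, 0, 0, 0, 3, 0, 0], [0, 0, 0, -1, 6, 0, 0], [0, 0, 0, -1, 9, 0, 0], [0, 0, 0, -1, 12, 0, 0], [0, 0, 0, -1, 15, 0, 0]])

```text
t: 17.73
eef_pos: [0.4935, -0.0873, 0.0762]
tool_rot: [[0.004, -0.073, 0.997], [0.001, 0.997, 0.073], [-1.0, 0.001, 0.004]]
wrist_force: [0.3, -5.6, 3.3]
gripper_width: 0.003
```

```bash
python3 - <<'E'
from h import *
st(); im=get_image("side")
Z=Rn.from_euler("z",-p[2])
for th in("grip","stop"): print(th,[(Z.apply(np.array(b["centre"])-[p[0],p[1],0]).round(3),round(b["p"],2)) for b in boxes_of(th,"side")[:2]])
E
```

```text
t 17.73 TCP st mm [-84.7 -18.7  76.2] F st [-0.1 -5.6  3.3] w 0.00 x-axis [ 0.  0. -1.] y [0.01 1.   0.  ] j [-0.41  0.47  1.77  0.    0.89 -2.06]
grip [(array([-0.1  ,  0.024,  0.067]), 0.62), (array([0.071, 0.471, 0.094]), 0.22)]
stop [(array([-0.087,  0.079,  0.061]), 0.56)]
```

apply_moves(motion=[[0, 0, 0, 0, 3, 0, 0], [0, 0, 0, -1, 6, 0, 0], [0, 0, 0, -1, 9, 0, 0], [0, 0, 0, -1, 12, 0, 0], [0, 0, 0, -1, 15, 0, 0]])

```text
t: 18.5
eef_pos: [0.4922, -0.0721, 0.076]
tool_rot: [[0.003, -0.073, 0.997], [0.002, 0.997, 0.073], [-1.0, 0.001, 0.003]]
wrist_force: [1.3, -4.8, 6.1]
gripper_width: 0.007
```

apply_moves(motion=[[0, 0, 0, 0, 1, 0, 0], [0, 0, 0, 0, 2, 0, 0], [0, 0, 0, 0, 3, 0, 0], [0, 0, 0, 0, 4, 0, 0], [0, 0, 0, 0, 5, 0, 0]])

```text
t: 19.12
eef_pos: [0.4919, -0.0671, 0.0759]
tool_rot: [[0.002, -0.073, 0.997], [0.002, 0.997, 0.073], [-1.0, 0.002, 0.003]]
wrist_force: [-0.2, -5.8, 5.4]
gripper_width: 0.004
```

```bash
python3 - <<'E'
from h import *
st()
E
```

```text
t 19.12 TCP st mm [-84.6   1.6  75.9] F st [-0.6 -5.7  5.4] w 0.00 x-axis [ 0.  0. -1.] y [0.01 1.   0.  ] j [-0.37  0.47  1.78  0.    0.89 -2.02]
```

apply_moves(motion=[[0, 0, 0, 0, 1, 0, 0], [0, 0, 0, 0, 2, 0, 0], [0, 0, 0, 0, 3, 0, 0], [0, 0, 0, 0, 4, 0, 0], [0, 0, 0, 0, 5, 0, 0]])

```text
t: 19.75
eef_pos: [0.4917, -0.062, 0.0758]
tool_rot: [[0.002, -0.074, 0.997], [0.002, 0.997, 0.074], [-1.0, 0.002, 0.002]]
wrist_force: [-0.6, -5.1, 5.2]
gripper_width: 0.002
```

apply_moves(motion=[[0, 0, 0, 0, 1, 0, 0], [0, 0, 0, 0, 2, 0, 0], [0, 0, 0, 0, 3, 0, 0], [0, 0, 0, 0, 4, 0, 0], [0, 0, 0, 0, 4, 0, 0]])

```text
t: 20.38
eef_pos: [0.4915, -0.0579, 0.0757]
tool_rot: [[0.001, -0.074, 0.997], [0.002, 0.997, 0.074], [-1.0, 0.002, 0.001]]
wrist_force: [-1.2, -4.5, 5.0]
gripper_width: 0.003
```

apply_moves(motion=[[0, 0, 0, 0, 1, 0, 0], [0, 0, 0, 0, 2, 0, 0], [0, 0, 0, 0, 3, 0, 0], [0, 0, 0, 0, 4, 0, 0], [0, 0, 0, 0, 4, 0, 0]])

```text
t: 21.0
eef_pos: [0.4914, -0.0547, 0.0757]
tool_rot: [[0.001, -0.074, 0.997], [0.001, 0.997, 0.074], [-1.0, 0.001, 0.001]]
wrist_force: [-3.1, -10.5, 5.4]
gripper_width: 0.007
```

apply_moves(motion=[[0, 0, 0, 0, 1, 0, 0], [0, 0, 0, 0, 2, 0, 0], [0, 0, 0, 0, 3, 0, 0], [0, 0, 0, 0, 3, 0, 0], [0, 0, 0, 0, 3, 0, 0]])

```text
t: 21.62
eef_pos: [0.4915, -0.0542, 0.0759]
tool_rot: [[0.001, -0.074, 0.997], [-0.003, 0.997, 0.074], [-1.0, -0.003, 0.001]]
wrist_force: [-6.7, -29.1, 5.0]
gripper_width: 0.004
```

apply_moves(motion=[[0, 0, 0, 0, 0.5, 0, 0], [0, 0, 0, 0, 1, 0, 0], [0, 0, 0, 0, 1, 0, 0], [0, 0, 0, 0, 1, 0, 0], [0, 0, 0, 0, 1, 0, 0]])

```text
t: 22.25
eef_pos: [0.4916, -0.054, 0.076]
tool_rot: [[0.002, -0.074, 0.997], [-0.005, 0.997, 0.074], [-1.0, -0.005, 0.001]]
wrist_force: [-7.6, -34.0, 3.8]
gripper_width: 0.007
```

apply_moves(motion=[[0, 0, 0, 0, -3, 0, 0], [0, 0, 0, 1, -10, 0, 0], [0, 0, 0, 3, -40, 0, 0], [0, 0, 0, 3, -40, 50, 0], [0, 0, 0, 3, -40, 100, 0]])

```text
t: 22.88
eef_pos: [0.4938, -0.0892, 0.176]
tool_rot: [[-0.001, -0.073, 0.997], [0.005, 0.997, 0.073], [-1.0, 0.005, -0.001]]
wrist_force: [0.5, -0.1, 1.0]
gripper_width: 0.001
```

apply_moves(motion=[[0, 0, 0, -40, -50, 40, 0], [0, 0, 0, -90, -100, 50, 0], [0, 0, 0, -130, -150, 50, 0], [0, 0, 0, -170, -200, 50, 0], [0, 0, 0, -170, -200, 50, 0]])

```text
t: 23.5
eef_pos: [0.3225, -0.2909, 0.2251]
tool_rot: [[0.001, -0.071, 0.997], [0.004, 0.997, 0.071], [-1.0, 0.004, 0.001]]
wrist_force: [-0.5, 0.8, -0.6]
gripper_width: 0.007
```

```bash
python3 - <<'E'
from h import *
st(); camfit("left"); camfit("right"); im={n:get_image(n) for n in("side","scene")}
Z=Rn.from_euler("z",-p[2])
for n in im:
  for th in("grip","stop","mould","jar","clay_board","banding_wheel"): print(n,th,[(np.round(b["centre"],3).tolist(),round(b["p"],2)) for b in boxes_of(th,n)[:1]])
a=cv2.resize(im["scene"]["frame"][150:270,180:300],(400,400),interpolation=cv2.INTER_CUBIC); b=cv2.resize(im["side"]["frame"][150:270,220:340],(400,400),interpolation=cv2.INTER_CUBIC)
cv2.imwrite("pics/end.png",np.hstack([a,b])[:,:,::-1])
E
```

```text
t 23.50 TCP st mm [-271.3 -208.   225.1] F st [-0.5  0.8 -0.6] w 0.01 x-axis [ 0.  0. -1.] y [0.01 1.   0.  ] j [-1.01  0.14  1.79  0.    1.22 -2.65]
left [('scene', [(0.0, 1.85), (0.0, 1.9), (0.03, 1.8), (0.3, 1.75)]), ('side', [(0.0, 1.8), (0.0, 1.85), (0.0, 1.9), (0.07, 1.75)])]
right [('scene', [(1.03, 1.8), (1.31, 1.85), (1.52, 1.75), (1.9, 1.9)]), ('side', [(1.05, 1.8), (1.08, 1.85), (1.24, 1.75), (1.56, 1.9)])]
side grip [([0.483, -0.016, 0.095], 0.63)]
side stop [([0.482, 0.01, 0.065], 0.48)]
side mould [([0.743, -0.018, 0.061], 0.68)]
side jar [([0.398, 0.372, 0.084], 0.72)]
side clay_board [([0.59, -0.366, 0.048], 0.61)]
side banding_wheel [([0.607, 0.413, 0.093], 0.75)]
scene grip [([0.613, -0.032, 0.031], 0.68)]
scene stop [([0.497, 0.005, 0.059], 0.59)]
scene mould [([0.778, -0.034, 0.06], 0.82)]
scene jar [([0.439, 0.371, 0.077], 0.88)]
scene clay_board []
scene banding_wheel [([0.669, 0.412, 0.092], 0.81)]
```

View pics/end.png

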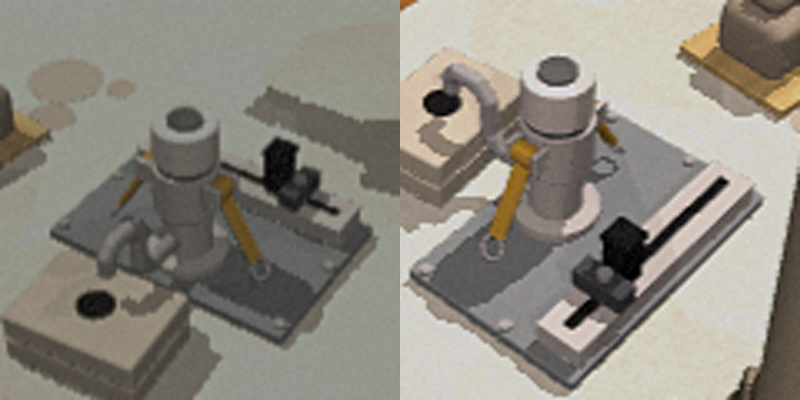

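In the final picture both cam arms are down, with the left ring at scene-half (262,270) and side-half (492,248). The grip sits against the clamp at side-half (622,250) / (605,280), and the robot is clear. Handing in.

```bash
python3 -c "
from bench import *
print(job_done())"
```

```text
the job is handed in; nothing more can be done
None
```

I locked both cam arms first, then pushed the slide grip past its stiff spot and home against the clamp. The job was handed in at about 24 s with the robot clear of everything.

- **Cam arms:** both were pushed down with shut fingers until they stopped yielding. The right arm gave 0.4 mm for 11 N more and the left 0.7 mm for 19 N more, at about 36–38 N. The camera angle checks gave about 1.85 for the left and 1.80–1.85 for the right, where locked is 1.833. That check only resolves about 0.05 rad, so the firm stop is the better evidence.
- **Grip:** pushed slowly through the stiff spot at about 14–15 N, then on at about 5 N. It was pressed against the clamp at up to 34 N wrist force, under the roughly 45 N that would shove it. The final picture shows it touching the clamp.
- **Clamp, mould, jar and banding wheel:** their detected positions matched the starting ones within the detector's accuracy, apart from a 5 mm shift of the banding wheel in one view, which is fixed.
- **Clay board (checks disagreed):** the scene camera missed it at the end, and the side camera put it about 13 mm across and 21 mm higher than before. The robot never went near it and it looks in place in the final picture, so I take this as a detector error.

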